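# Battery into the particle counter, cover clicked shut

### The arm

A 6-joint arm with a two-finger parallel gripper is mounted at the origin on the work surface. World frame = base frame: x ahead of the robot, y to its left, z up, the work surface at z = 0. Lengths are in mm, angles in degrees, forces in N, time in s.
With the tool pointing down it reaches from about 300 to 850 mm from the base axis. Payload 4.2 kg.
Tool frame: the origin (TCP) lies midway between the tips of the shut fingers; the grasp point (between the pads) lies 19 mm behind it (env.grip_depth is the distance from the TCP to the grasp point, in mm); z points along the fingers, y is the line along which they close (so a half turn about z gives the same grasp; the last joint's range is limited). The gripper opens to 91 mm and grips with 3 to 60 N. Pads are 32 mm wide; open, the fingers measure 118 mm over their backs; the gripper's body (76 mm by 178 mm) begins 60 mm behind the grasp point.
Start: joints at [69.213, 18.312, 89.639, -0, 72.044, -1.146], TCP at [193.275, 541.561, 213.976] pointing down, gripper open.
Joint ranges: [-177.97, 177.97], [-48.28, 115.42], [12.27, 149.76], [-77.06, 257.06], [2.81, 150.46], [-146.56, 146.56]. Speed limits (degrees/s): [147.25, 147.25, 180, 180, 180, 180].

### API

Orientations are given as [roll, pitch, yaw] about the fixed x, y, z axes, in that order (R = Rz(yaw) Ry(pitch) Rx(roll)).
In Python, from workcell import env, eyes gives the robot as it stands.
- The arm moves only by the tool send_rows, never from a script. Its argument "motion" is a list of rows, each a list of 7 numbers: the shift along the world's x, y, z normalised to -1 to 1, where 1 is 0.5 m, then the turn, a rotation vector about the world's x, y, z normalised to -1 to 1, where 1 is 60 degrees, then the opening, from -1 (shut) to 1 (fully open). A call has 1 to 20 rows; each row is the pose to reach, as a shift and turn from the pose commanded when the call began; what a row does not reach only later rows make up. A row lasts 1/8 s, in which the tool goes at most 62.5 mm and 10.7 degrees, less where a joint would pass 70% of its speed; a pose out of reach is approached as far as the arm can. A call with a number of a shift or a turn outside -1 to 1 is refused whole. A call with a gripper value outside its range is refused whole. The fingers move at their own pace and stop on an object; "squeeze" is the grip in N (left out, the last holds). Time passes only in rows, so rows that repeat a pose let the fingers close. It gives the time, the measured TCP pose, the force, the opening and the grip force at its end, in the units of the state.
- env.state(): the state, without advancing time (a new reading comes with each control period).
- eyes.grab_frame(name): name is "side" or "top"; returns a dict with "pixels" (400x640x3 uint8, red, green, blue), "depth" (400x640 float32, mm along the optical axis (not along the pixel's ray), 0 where there is no reading), "fx", "fy", "cx", "cy" (pixels), "R" (3x3) and "t" (3): a world point X has camera coordinates R X + t. Camera axes: x right, y down, z forward; pixel columns grow to the right and rows downward; lengths in mm; the calibration is good to about 2 mm. A picture is of the moment at which its call begins.
- env.job_done(): hands the job in; it is judged then, once.
The state is a dict: "time_s": time; "qpos": joint angles; "qvel": joint speeds; "effort": joint torques, N m; "ee_pos": TCP position; "ee_rot": TCP orientation; "force": force on the tool from outside, world axes, zero at the start; "torque": the same for the moment, N m; "gripper_width": finger opening in mm; "gripper_force": force on a finger pad.
Only numpy, scipy, OpenCV 4.12 (cv2) and the standard library are available. Lean on these libraries where they do the work, as an engineer would, in place of code of your own. Each camera call takes 0.05 s, during which the arm holds its last target. There are 200 camera calls.

### The job

The portable particle counter lies face down on the gowning-room bench with its battery bay open. Lay the short battery pack (not the long one, which does not fit) flat and lengthwise in the bay, then slide the cover along its rails over the bay until its springy tab clicks past the ledge and the cover is fully home.

Things in the scene. Friction and masses are not known exactly. Their poses are not given: they have to be found in the camera images.
- bay (a point): Centre of the floor of the battery bay in the back of the particle counter, a fixed white box 300 x 150 mm, deck 72 mm above the bench. x: along the rails, the way the cover closes; z up. Bay 84 mm (x) by 56 (y), 40 deep, floor 32 mm above the bench; mid-length finger recesses, 48 mm long (x), widen it to 124 (y). Side rails stand 15 mm above the deck; a 5 mm ledge lies beyond the bay's +x end.
- pack_mid (a point): Centre (half-way up) of the short battery pack, a loose black and grey block 66 mm long (its x), 40 wide (its y), 34 high (z up), about 0.16 kg, lying flat on the bench at any yaw. It may go in either way round. A look-alike 110 mm long lies elsewhere.
- cover (a joint): Slide of the grey cover in m: 0 = fully home over the bay, growing as it opens to the bay's -x; starts 0.106 to 0.128 open, bay clear. Friction about 1 N; over the last 15 mm the tab climbs the ledge (5 to 10 N of push) and clicks down behind it about 5 mm before home, where it stays with 2 mm of play. A firm stop at 0.
- cover_lug (a point): Centre of the upright finger lug on the cover, to push or pinch: 12 mm thick (bay's x), 44 wide (y), 28 high, 83 to 111 mm above the bench (centre 97). Moves with the cover, same axes as the bay; with the cover home it is 30 mm to -x of the bay's centre. Cover plate 116 x 132 mm, 4 thick, top at 83 mm; the lug's centre is 24 mm from the plate's -x edge.
There are look-alikes about, which are no part of the job. Leave any blue or green look-alike of the part that bears pack_mid alone.

How it is judged:
By the outcome, as a careful person would: the job done as asked, in the order asked, and still so for the second after the job is handed in, with the robot touching nothing.
It also fails if it takes over 51 s, if anything falls off the work surface, if the arm or the gripper's body presses on something with over 40 N, if the wrist force passes 120 N, or if a joint passes its speed limit or range.

## Working session

There is one attempt and no reset: what is moved stays moved. The work goes in short steps, Python scripts to look and compute and a tool call to move; the robot and the scene stay as the last step left them, time stands still between calls to the robot, and variables do not carry over. Pictures are saved under pics/ and viewed, at most 10 in all, crops included, and the job is handed in when it is done.

Besides the shell and the picture viewer there is one more tool, called after "Request:" as name(argument=value, ...), one argument or row to a line, values as JSON. send_rows: Moves the arm, as the interface text tells. Its arguments: {"type":"object","properties":{"motion":{"type":"array"},"squeeze":{"type":"number"}},"required":["motion"]}

```bash
mkdir -p pics; python3 - <<'E'
from workcell import env, eyes
import cv2,pickle
for n in("top","side"):
    f=eyes.grab_frame(n); cv2.imwrite(f"pics/{n}0.png",f["pixels"][:,:,::-1]); pickle.dump(f,open(f"{n}0.pkl","wb"))
    print(n,f["fx"],f["cx"],f["cy"],f["R"],f["t"],(f["depth"]>0).mean())
print(env.state())
E
```

```text
top 397.5634074356958 320.23630371698357 205.16121436917842 [[-0.0178555  -0.99977979  0.01102484]
 [-0.98572815  0.01575631 -0.16760593]
 [ 0.16739531 -0.01386019 -0.98579243]] [-57.0354133  614.96756631 847.72505528] 0.9959453125
side 471.01747550219045 318.27016686801494 201.8160720989477 [[ 0.99598065 -0.08946968  0.00420981]
 [-0.04286461 -0.51738591 -0.85467798]
 [ 0.07864587  0.85106228 -0.51914143]] [-592.54323989   65.74012368 1240.12540761] 0.99597265625
{'time_s': 0.1, 'qpos': array([ 6.92141221e+01,  1.83485090e+01,  8.96991168e+01, -1.68670779e-03,
        7.20450794e+01, -1.14603605e+00]), 'qvel': array([-0.01033268, -0.03342062, -0.07034841,  0.02110344, -0.02081999,
        0.08741939]), 'effort': array([ 2.37057384e-04, -4.13336527e+01, -2.32509398e+01,  7.29687628e-02,
        4.22728155e-02, -5.99728787e-05]), 'ee_pos': array([193.10881698, 541.11939288, 213.20107051]), 'ee_rot': array([-1.79907281e+02, -2.50774993e-04,  1.60360679e+02]), 'force': array([-0.25977147, -0.56444803, -1.20710823]), 'torque': array([-0.01793445,  0.03252462, -0.01638561]), 'gripper_force': 0.0, 'gripper_width': 91.44760079473959}
```

View pics/top0.png

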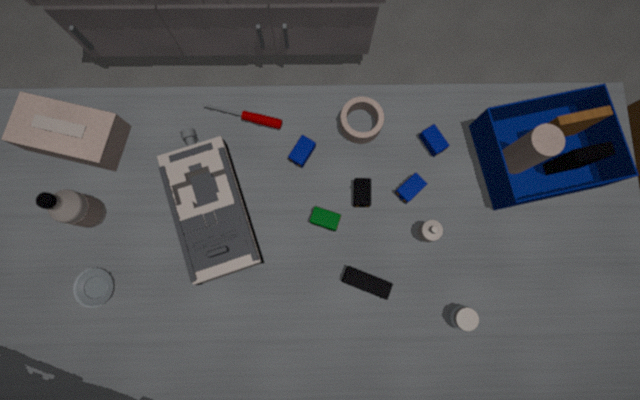

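View pics/side0.png

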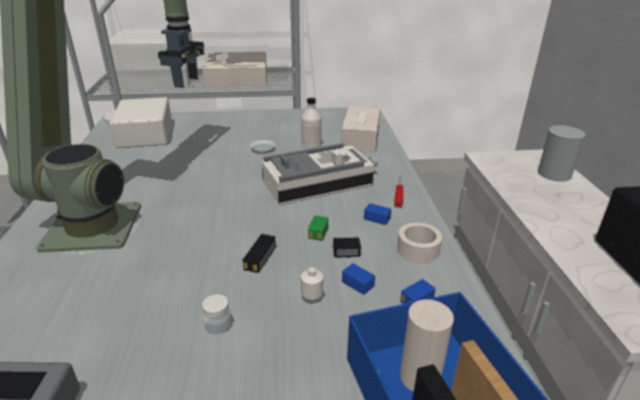

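The top view shows the counter with its bay at (203,187), the cover at about (215,235) with its lug at (217,250), the short pack at (362,192) and the long one at (367,282). The side view agrees.

```bash
cat > h.py <<'E'
import numpy as np,cv2
def world(f):
    v,u=np.mgrid[:400,:640]; d=f["depth"]
    P=np.stack([(u-f["cx"])/f["fx"]*d,(v-f["cy"])/f["fy"]*d,d],-1)
    W=(P-f["t"])@f["R"]; W[d==0]=np.nan
    return W
def rect(W,m):
    p=W[m][:,:2].astype(np.float32); (c,s,a)=cv2.minAreaRect(p); return np.round(c,1),np.round(s,1),round(a,1),len(p),np.nanmedian(W[m][:,2]).round(1)
def largest(m):
    n,l,s,c=cv2.connectedComponentsWithStats(m.astype(np.uint8)); return l==1+s[1:,4].argmax()
def box(u0,u1,v0,v1):
    m=np.zeros((400,640),bool); m[v0:v1,u0:u1]=1; return m
E
python3 - <<'E'
from h import *; import pickle
f=pickle.load(open("top0.pkl","rb")); W=world(f); z=W[...,2]
print("bench",np.nanmedian(z[200:240,250:290]))
B=box(145,270,130,290); rgb=f["pixels"].astype(int)
for n,m in (("pack",box(345,380,172,213)&(z>28)),("long",box(335,400,260,305)&(z>28)),("lug",B&(z>98)&(z<125)),
  ("body",B&(z>60)&(z<95)),("rails",B&(z>85.5)&(z<95)),("bayfloor",B&(z>25)&(z<40))):
    m=largest(m); print(n,rect(W,m))
m=box(345,380,172,213)&(rgb.max(2)<70); m=largest(m); print("packdark",m.sum(),np.argwhere(m).min(0),np.argwhere(m).max(0))
h=np.clip((z+0)*2.2,0,255); h[~np.isfinite(h)]=0
c=lambda a:cv2.resize(a[130:290,145:275],None,fx=3,fy=3.5,interpolation=0)
cv2.imwrite("pics/crop1.png",np.hstack([c(f["pixels"][:,:,::-1]),cv2.applyColorMap(c(h.astype(np.uint8)),cv2.COLORMAP_JET)]))
E
```

```text
bench -0.8983175533755893
pack (array([ 648.4, -167. ]), array([40.4, 65.7]), 87.8, 483, np.float64(32.4))
long (array([ 439.5, -170.2]), array([110.1,  40.2]), 67.3, 877, np.float64(32.9))
lug (array([510.4, 150.6]), array([12. , 43.9]), 17.1, 139, np.float64(109.4))
body (array([609.4, 182.2]), array([301.3, 150.9]), 18.0, 7872, np.float64(80.5))
rails (array([573.1, 241.5]), array([258.1,  13. ]), 17.6, 452, np.float64(86.8))
bayfloor (array([660.4, 202.9]), array([ 75.4, 117.3]), 18.1, 1206, np.float64(31.5))
packdark 545 [178 351] [207 370]
```

View pics/crop1.png

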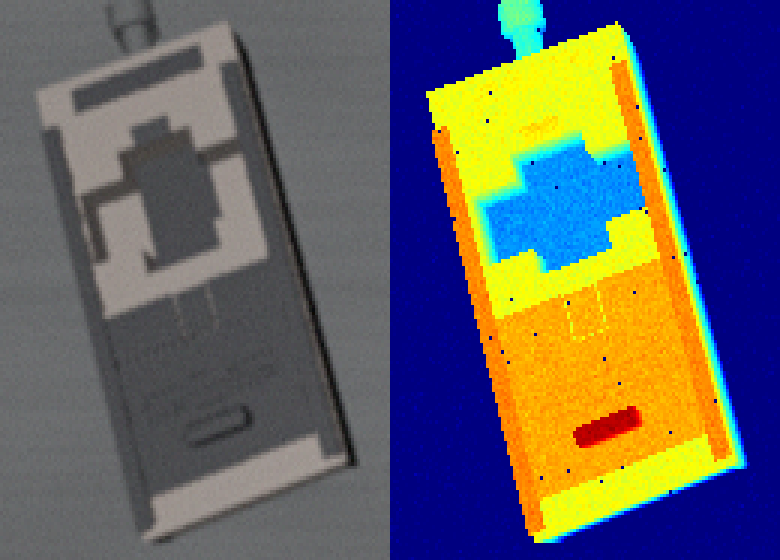

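The crop confirms the geometry: rails in orange, bay in blue with its side recesses, and the lug in red at about (217,250) in the full image. Results:

| Item | Position (mm) | Yaw (°) |
|---|---|---|
| Pack | (648.4, -167) | -2.2 |
| Bay | about (657.4, 198.4), after correcting for wall occlusion | 17.9 |
| Lug | (510.4, 150.6) | – |

The cover is about 125 mm open.

Now I'll move towards the pack.

Request:
send_rows(
  motion=[
    [0.6, -0.9, 0, 0, 0, 0.29, 0.32],
    [0.6, -0.9, 0, 0, 0, 0.29, 0.32],
    [0.6, -0.9, 0, 0, 0, 0.29, 0.32],
    [0.6, -0.9, 0, 0, 0, 0.29, 0.32],
    [0.6, -0.9, 0, 0, 0, 0.29, 0.32],
    [0.6, -0.9, 0, 0, 0, 0.29, 0.32],
    [0.6, -0.9, 0, 0, 0, 0.29, 0.32],
    [0.6, -0.9, 0, 0, 0, 0.29, 0.32],
    [0.6, -0.9, 0, 0, 0, 0.29, 0.32],
    [0.6, -0.9, 0, 0, 0, 0.29, 0.32],
    [0.6, -0.9, 0, 0, 0, 0.29, 0.32],
    [0.6, -0.9, 0, 0, 0, 0.29, 0.32],
  ],
)

```text
time_s: 1.6
ee_pos: [492.5, 92.6, 213.9]
ee_rot: [180.0, -0.0, 177.9]
force: [1.1, 0.2, -0.1]
gripper_width: 60.2
gripper_force: 0.0
```

Request:
send_rows(
  motion=[
    [0.31, -0.517, 0, 0, 0, 0, 0.32],
    [0.31, -0.517, 0, 0, 0, 0, 0.32],
    [0.31, -0.517, 0, 0, 0, 0, 0.32],
    [0.31, -0.517, 0, 0, 0, 0, 0.32],
    [0.31, -0.517, 0, 0, 0, 0, 0.32],
    [0.31, -0.517, 0, 0, 0, 0, 0.32],
    [0.31, -0.517, -0.3, 0, 0, 0, 0.32],
    [0.31, -0.517, -0.3, 0, 0, 0, 0.32],
    [0.31, -0.517, -0.3, 0, 0, 0, 0.32],
    [0.31, -0.517, -0.3, 0, 0, 0, 0.32],
    [0.31, -0.517, -0.3, 0, 0, 0, 0.32],
  ],
)

```text
time_s: 2.98
ee_pos: [649.4, -166.0, 65.9]
ee_rot: [-180.0, 0.2, 177.8]
force: [0.8, 0.1, 0.8]
gripper_width: 60.2
gripper_force: 0.0
```

```bash
python3 - <<'E'
from workcell import env, eyes
import cv2
s=env.state(); print(s["ee_pos"],s["ee_rot"],s["time_s"])
f=eyes.grab_frame("side"); cv2.imwrite("pics/s1.png",cv2.resize(f["pixels"][120:300,230:450,::-1],None,fx=3,fy=3))
E
```

```text
[ 649.35748419 -166.03294305   65.87533276] [-1.79976408e+02  1.63695673e-01  1.77839181e+02] 2.975
```

View pics/s1.png

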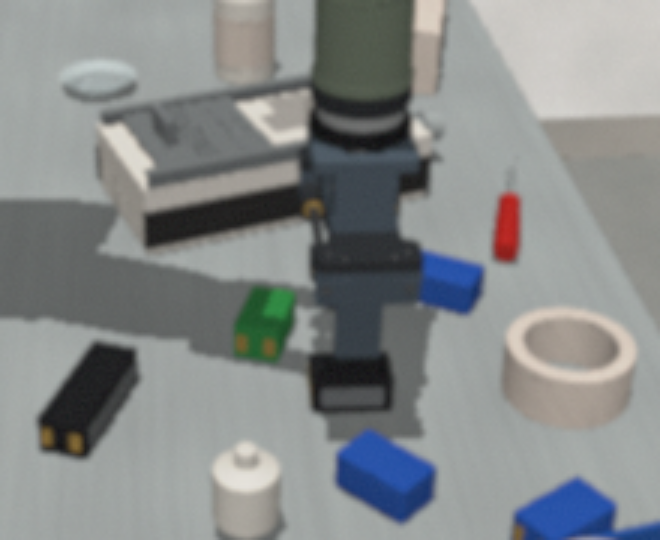

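The gripper is aligned over the pack, seen at (350,385) in the crop, with the fingers clear of the green and blue blocks. I'll descend and grip.

Request:
send_rows(
  motion=[
    [0, 0, -0.06, 0, 0, 0, 0.32],
    [0, 0, -0.118, 0, 0, 0, 0.32],
    [0, 0, -0.118, 0, 0, 0, 0.32],
    [0, 0, -0.118, 0, 0, 0, 0.32],
    [0, 0, -0.118, 0, 0, 0, -1],
    [0, 0, -0.118, 0, 0, 0, -1],
    [0, 0, -0.118, 0, 0, 0, -1],
    [0, 0, -0.118, 0, 0, 0, -1],
    [0, 0, -0.118, 0, 0, 0, -1],
    [0, 0, -0.118, 0, 0, 0, -1],
  ],
  squeeze=20,
)

```text
time_s: 4.28
ee_pos: [648.8, -167.1, 6.0]
ee_rot: [-180.0, 0.1, 177.8]
force: [-0.6, 1.3, 5.3]
gripper_width: 39.9
gripper_force: 20.0
```

Request:
send_rows(
  motion=[
    [0, 0, 0.1, 0, 0, 0, -1],
    [0, 0, 0.2, 0, 0, 0, -1],
    [0, 0, 0.32, 0, 0, 0, -1],
    [0.005, 0.1, 0.32, 0, 0, 0.1, -1],
    [0.01, 0.2, 0.32, 0, 0, 0.2, -1],
    [0.018, 0.3, 0.32, 0, 0, 0.335, -1],
    [0.018, 0.4, 0.32, 0, 0, 0.335, -1],
    [0.018, 0.5, 0.32, 0, 0, 0.335, -1],
    [0.018, 0.6, 0.32, 0, 0, 0.335, -1],
    [0.018, 0.7, 0.32, 0, 0, 0.335, -1],
    [0.018, 0.731, 0.32, 0, 0, 0.335, -1],
    [0.018, 0.731, 0.32, 0, 0, 0.335, -1],
    [0.018, 0.731, 0.32, 0, 0, 0.335, -1],
    [0.018, 0.731, 0.22, 0, 0, 0.335, -1],
    [0.018, 0.731, 0.22, 0, 0, 0.335, -1],
    [0.018, 0.731, 0.22, 0, 0, 0.335, -1],
  ],
)

```text
time_s: 6.28
ee_pos: [658.2, 197.7, 116.3]
ee_rot: [-180.0, 0.1, -162.2]
force: [-0.3, -0.6, 0.1]
gripper_width: 40.0
gripper_force: 20.0
```

```bash
python3 - <<'E'
from workcell import env, eyes
import cv2
s=env.state(); print(s["ee_pos"],s["ee_rot"],s["time_s"],s["gripper_width"])
f=eyes.grab_frame("side");g=eyes.grab_frame("top")
import numpy as np
cv2.imwrite("pics/s2.png",np.hstack([cv2.resize(f["pixels"][80:220,230:400,::-1],(400,330)),cv2.resize(g["pixels"][120:290,130:280,::-1],(300,330))]))
E
```

```text
[658.16670771 197.65817103 116.26167984] [-1.79991399e+02  8.53871662e-02 -1.62216458e+02] 6.275 40.03194921035904
```

View pics/s2.png

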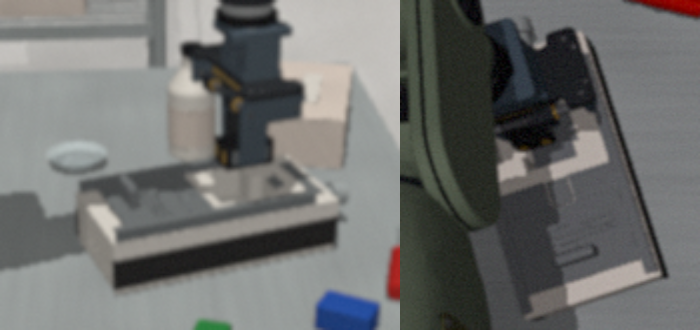

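The pack is held over the bay (side view (243,165), top view (535,135)) and lined up with it. I'll lower it.

Request:
send_rows(
  motion=[
    [0, 0, -0.04, 0, 0, 0, -1],
    [0, 0, -0.07, 0, 0, 0, -1],
    [0, 0, -0.1, 0, 0, 0, -1],
    [0, 0, -0.125, 0, 0, 0, -1],
    [0, 0, -0.145, 0, 0, 0, -1],
    [0, 0, -0.155, 0, 0, 0, -1],
    [0, 0, -0.155, 0, 0, 0, -1],
    [0, 0, -0.155, 0, 0, 0, -1],
  ],
)

```text
time_s: 7.38
ee_pos: [657.4, 198.6, 37.9]
ee_rot: [180.0, 0.0, -162.1]
force: [-0.5, -0.1, 1.4]
gripper_width: 40.1
gripper_force: 20.0
```

Request:
send_rows(
  motion=[
    [0, 0, -0.001, 0, 0, 0, 0.19],
    [0, 0, -0.001, 0, 0, 0, 0.19],
    [0, 0, -0.001, 0, 0, 0, 0.19],
    [0, 0, -0.001, 0, 0, 0, 0.19],
    [0, 0, 0.05, 0, 0, 0, 0.19],
    [0, 0, 0.12, 0, 0, 0, 0.19],
    [0, 0, 0.24, 0, 0, 0, 0.19],
    [0, 0, 0.24, 0, 0, 0, 0.19],
    [-0.1, -0.03, 0.24, 0, 0, 0, -1],
    [-0.2, -0.06, 0.24, 0, 0, 0, -1],
    [-0.3, -0.1, 0.24, 0, 0, 0, -1],
    [-0.383, -0.124, 0.24, 0, 0, 0, -1],
    [-0.383, -0.124, 0.24, 0, 0, 0, -1],
    [-0.383, -0.124, 0.24, 0, 0, 0, -1],
    [-0.383, -0.124, 0.24, 0, 0, 0, -1],
  ],
)

```text
time_s: 9.25
ee_pos: [467.0, 136.9, 157.3]
ee_rot: [180.0, 0.0, -162.1]
force: [-0.1, 0.1, 0.1]
gripper_width: 0.6
gripper_force: 0.0
```

```bash
python3 - <<'E'
from workcell import env, eyes
from h import *
s=env.state(); print(s["ee_pos"],s["ee_rot"],s["time_s"],s["gripper_width"])
f=eyes.grab_frame("side");g=eyes.grab_frame("top")
for F in (f,g):
    W=world(F); c,q=np.cos(np.radians(17.9)),np.sin(np.radians(17.9))
    d=W-[657.4,198.4,0]; X=d[...,0]*c+d[...,1]*q; Y=-d[...,0]*q+d[...,1]*c
    m=(abs(X)<41)&(abs(Y)<28)&(W[...,2]>60)&(W[...,2]<70)
    if m.sum()>20: m=largest(m); print(rect(W,m),X[m].min(),X[m].max(),Y[m].min(),Y[m].max(),np.percentile(W[m][:,2],[2,50,98]))
    m=(W[...,2]>98)&(W[...,2]<114)&(abs(Y)<30)&(X<-100)&(X>-180)
    if m.sum()>20: print("lug",rect(W,largest(m)))
cv2.imwrite("pics/s3.png",np.hstack([cv2.resize(f["pixels"][80:220,230:400,::-1],(400,330)),cv2.resize(g["pixels"][120:290,130:280,::-1],(300,330))]))
E
```

```text
[466.99790203 136.90152089 157.31059165] [ 1.79998142e+02  3.44997667e-02 -1.62137430e+02] 9.25 0.5641824300616645
(array([658.9, 203.4]), array([75.9, 45.7]), 18.8, 141, np.float64(66.8)) -34.71460657691364 40.872137026649305 -18.22992812509805 27.780791272342817 [61.86843315 66.7827856  69.39616959]
lug (array([510.8, 147.7]), array([12.3, 42.9]), 19.5, 55, np.float64(109.4))
(array([656.9, 198.6]), array([67.5, 40.3]), 19.1, 518, np.float64(64.6)) -34.39370810828671 33.56739376098947 -19.634757549862673 20.66403136749664 [60.87244397 64.61547763 67.6926058 ]
```

View pics/s3.png

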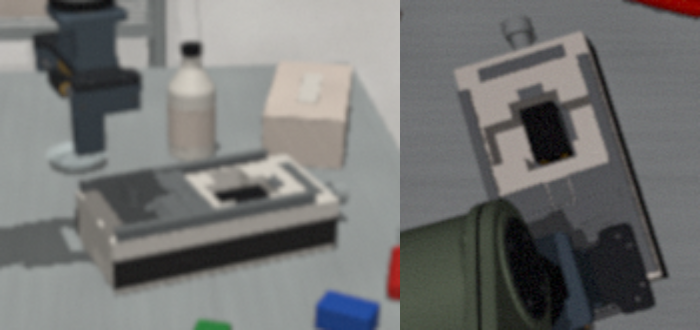

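The pack lies flat and centred in the bay (top view (547,135)), with its top at 65 mm, below the deck. The fingers are shut and behind the lug. I'll descend, then push.

Request:
send_rows(
  motion=[
    [0, 0, -0.08, 0, 0, 0, -1],
    [0, 0, -0.136, 0, 0, 0, -1],
    [0, 0, -0.136, 0, 0, 0, -1],
    [0, 0, -0.136, 0, 0, 0, -1],
    [0.019, 0.006, -0.136, 0, 0, 0, -1],
    [0.038, 0.0123, -0.136, 0, 0, 0, -1],
    [0.057, 0.0184, -0.136, 0, 0, 0, -1],
    [0.076, 0.0246, -0.136, 0, 0, 0, -1],
    [0.095, 0.0307, -0.136, 0, 0, 0, -1],
  ],
)

```text
time_s: 10.48
ee_pos: [513.7, 152.1, 89.4]
ee_rot: [180.0, -0.0, -162.1]
force: [-1.3, -0.1, 1.4]
gripper_width: 0.3
gripper_force: 0.8
```

Request:
send_rows(
  motion=[
    [0.02, 0.0065, 0, 0, 0, 0, -1],
    [0.04, 0.0129, 0, 0, 0, 0, -1],
    [0.06, 0.0194, 0, 0, 0, 0, -1],
    [0.08, 0.0258, 0, 0, 0, 0, -1],
    [0.1, 0.0323, 0, 0, 0, 0, -1],
    [0.12, 0.0388, 0, 0, 0, 0, -1],
    [0.14, 0.0452, 0, 0, 0, 0, -1],
    [0.152, 0.0491, 0, 0, 0, 0, -1],
    [0.152, 0.0491, 0, 0, 0, 0, -1],
  ],
  squeeze=20,
)

```text
time_s: 11.6
ee_pos: [590.1, 176.8, 89.4]
ee_rot: [180.0, 0.1, -162.1]
force: [1.1, -0.1, 0.2]
gripper_width: 0.5
gripper_force: 0.0
```

```bash
python3 - <<'E'
from workcell import env
import numpy as np
s=env.state(); c,q=np.cos(np.radians(17.9)),np.sin(np.radians(17.9))
d=s["ee_pos"][:2]-[657.4,198.4]; print(d@[c,q],d@[-q,c],s["force"])
E
```

```text
-70.69218081577412 0.1348072072971874 [ 1.13903757 -0.07253582  0.21898578]
```

Request:
send_rows(
  motion=[
    [0.006, 0.0019, 0, 0, 0, 0, -1],
    [0.012, 0.0039, 0, 0, 0, 0, -1],
    [0.018, 0.0058, 0, 0, 0, 0, -1],
    [0.024, 0.0078, 0, 0, 0, 0, -1],
    [0.028, 0.009, 0, 0, 0, 0, -1],
    [0.028, 0.009, 0, 0, 0, 0, -1],
  ],
)

```text
time_s: 12.35
ee_pos: [603.9, 181.2, 89.6]
ee_rot: [180.0, 0.1, -162.1]
force: [0.1, -0.5, -0.0]
gripper_width: 0.1
gripper_force: 0.4
```

Request:
send_rows(
  motion=[
    [0.004, 0.0013, 0, 0, 0, 0, -1],
    [0.006, 0.002, 0, 0, 0, 0, -1],
    [0.006, 0.002, 0, 0, 0, 0, -1],
  ],
)

```text
time_s: 12.72
ee_pos: [606.1, 181.9, 89.5]
ee_rot: [180.0, -0.0, -162.1]
force: [-2.4, -0.3, 1.5]
gripper_width: 0.4
gripper_force: 1.4
```

Request:
send_rows(
  motion=[
    [0.002, 0.0006, 0, 0, 0, 0, -1],
    [0.002, 0.0006, 0, 0, 0, 0, -1],
  ],
)

```text
time_s: 12.98
ee_pos: [606.1, 181.9, 89.5]
ee_rot: [180.0, -0.2, -162.1]
force: [-4.9, -3.1, 3.9]
gripper_width: 0.5
gripper_force: 2.8
```

Request:
send_rows(
  motion=[
    [0.002, 0.0006, 0, 0, 0, 0, -1],
    [0.004, 0.0013, 0, 0, 0, 0, -1],
    [0.004, 0.0013, 0, 0, 0, 0, -1],
  ],
)

```text
time_s: 13.35
ee_pos: [606.1, 181.9, 89.5]
ee_rot: [180.0, -0.4, -162.1]
force: [-10.2, -2.7, 7.0]
gripper_width: 0.4
gripper_force: 5.2
```

Request:
send_rows(
  motion=[
    [0.002, 0.0006, 0, 0, 0, 0, -1],
    [0.004, 0.0013, 0, 0, 0, 0, -1],
    [0.004, 0.0013, 0, 0, 0, 0, -1],
  ],
)

```text
time_s: 13.72
ee_pos: [606.1, 181.9, 89.6]
ee_rot: [180.0, -0.7, -162.1]
force: [-13.7, -4.2, 11.5]
gripper_width: 0.7
gripper_force: 7.6
```

Request:
send_rows(
  motion=[
    [-0.02, -0.0065, 0, 0, 0, 0, -1],
    [-0.04, -0.013, 0.02, 0, 0, 0, -1],
    [-0.1, -0.03, 0.2, 0, 0, 0, -1],
    [-0.15, -0.2, 0.3, 0, 0, 0, -1],
    [-0.15, -0.4, 0.3, 0, 0, 0, -1],
    [-0.15, -0.5, 0.3, 0, 0, 0, -1],
    [-0.15, -0.6, 0.3, 0, 0, 0, -1],
    [-0.15, -0.6, 0.3, 0, 0, 0, -1],
    [-0.15, -0.6, 0.3, 0, 0, 0, -1],
    [-0.15, -0.6, 0.3, 0, 0, 0, -1],
  ],
)

```text
time_s: 14.98
ee_pos: [536.4, -116.2, 239.8]
ee_rot: [180.0, 0.1, -162.2]
force: [-0.4, 0.7, 0.2]
gripper_width: 0.5
gripper_force: 0.0
```

```bash
python3 - <<'E'
from workcell import env, eyes
from h import *
s=env.state(); print(s["ee_pos"],s["force"],s["time_s"])
f=eyes.grab_frame("side");g=eyes.grab_frame("top")
W=world(g); c,q=np.cos(np.radians(17.9)),np.sin(np.radians(17.9))
d=W-[657.4,198.4,0]; X=d[...,0]*c+d[...,1]*q; Y=-d[...,0]*q+d[...,1]*c; z=W[...,2]
m=largest((z>98)&(z<118)&(abs(Y)<30)&(abs(X)<180)); print("lug",rect(W,m),X[m].min(),X[m].max())
m=(z>77)&(z<95)&(abs(Y)<50)&(abs(X)<180);m=largest(m);print("plate",rect(W,m),X[m].min(),X[m].max(),np.percentile(z[m],[5,50,95]))
for a in (-50,-10,10,25,40,55,65): k=(abs(X-a)<4)&(abs(Y)<15); print(a,np.nanmedian(z[k]).round(1))
cv2.imwrite("pics/s4.png",np.hstack([cv2.resize(f["pixels"][80:220,230:400,::-1],(400,330)),cv2.resize(g["pixels"][120:290,130:280,::-1],(300,330))]))
E
```

```text
[ 536.39602405 -116.20236956  239.80102708] [-0.44184344  0.66258108  0.24816065] 14.975
lug (array([627.9, 187.7]), array([12.9, 44.4]), 18.8, 145, np.float64(108.6)) -37.764234251869084 -24.812219551989468
plate (array([659.9, 199.2]), array([117. ,  99.9]), 17.9, 2175, np.float64(82.0)) -55.87670115530839 61.17165939856221 [79.42076238 82.0269801  84.71323169]
-50 81.8
-10 82.4
10 82.0
25 81.9
40 81.3
55 81.3
65 71.4
```

View pics/s4.png

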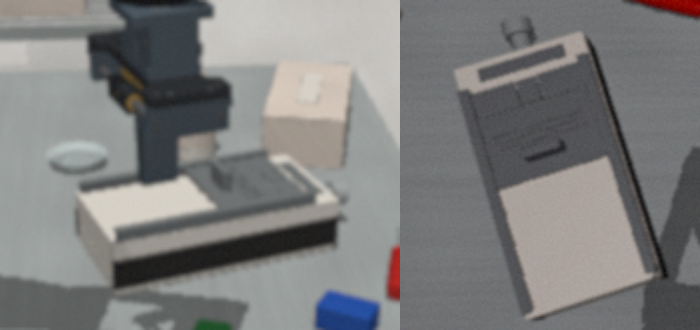

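The cover lies flat over the bay. Its lug is at (545,150) in the crop, which matches home within the calibration error. The tab area at (528,90) is not raised, so it has clicked. The stop held firm at about 14 N, and the robot is clear.

```bash
python3 -c "
from workcell import env
print(env.job_done())"
```

```text
the job is handed in; nothing more can be done
None
```

I laid the short pack flat and lengthwise in the bay, slid the cover home against its firm stop with the tab down behind the ledge as far as the depth image shows, and handed the job in at about 15 s; no verdict came back.

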